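Pull the middle parts tray and gauge the couplings

TASK

The middle tray of the stack is needed for the oversize couplings: lift the top tray off first, take the middle tray out and stand it in the middle of the rubber mat, and put the top tray back squarely on the bottom tray, which stays where it is. Then try every brass coupling on the liner in the slot gauge: those that pass go through the slot into the catch box below, those too thick for it go into the tray on the mat. Leave the tape, the loose nut and the funnel where they are.

Things in the scene. Friction and masses are not known exactly. Their poses are not given: they have to be found in the camera images.
- tray_top_c (a point): grey open parts tray, 120 (x) by 130 (y) by 38 mm high, floor and walls 4 mm. A carrying rib 10 mm thick, as high as the rim, runs along x through the middle; either side is a bay 112 by 56 mm, its centre 33 mm from the rib's. TOP one of the stack at the start; about 250 g, brass caps 16 mm high fixed in three corners. Point: tray centre, 19 mm above its underside.
- tray_mid_c (a point): grey open parts tray, 120 (x) by 130 (y) by 38 mm high, floor and walls 4 mm. A carrying rib 10 mm thick, as high as the rim, runs along x through the middle; either side is a bay 112 by 56 mm, its centre 33 mm from the rib's. MIDDLE one of the stack at the start; empty, about 220 g. Point: tray centre, 19 mm above its underside.
- tray_low_c (a point): grey open parts tray, 120 (x) by 130 (y) by 38 mm high, floor and walls 4 mm. A carrying rib 10 mm thick, as high as the rim, runs along x through the middle; either side is a bay 112 by 56 mm, its centre 33 mm from the rib's. BOTTOM one of the stack, about 450 g. Trays rest flat on the rim below; nothing interlocks. Point: tray centre, 19 mm above its underside.
- mat_c (a point): square black rubber mat, 200 by 200 mm, 3 mm thick, fixed on the liner. Point: centre of its upper face.
- gauge_slot (a point): fixed gauge: clear closed catch box 120 mm square with a flat metal top 100 mm above the liner. Slot in it 27 mm wide (y), 76 mm long (x). Along its middle 34 mm, guides slope up and out at 45 degrees from the slot's edges, 17 mm high, and centre what is laid between; a passing part drops into the box. Point: mid-slot, level with the top; z up.
- coupling_a_c (a point): brass coupling, 50 mm long along its x: round bar with flat ends, 18 or 22 mm thick, with a square block 24 mm long at its middle, either 22 or 32 mm square: it passes the 27 mm slot lengthways or rests between the guides; which is to be found out. Lies on a flat of the block; 60 to 160 g; may be absent. Point: its centre.
- coupling_b_c (a point): brass coupling, 50 mm long along its x: round bar with flat ends, 18 or 22 mm thick, with a square block 24 mm long at its middle, either 22 or 32 mm square: it passes the 27 mm slot lengthways or rests between the guides; which is to be found out. Lies on a flat of the block; 60 to 160 g; may be absent. Point: its centre.
- coupling_c_c (a point): brass coupling, 50 mm long along its x: round bar with flat ends, 18 or 22 mm thick, with a square block 24 mm long at its middle, either 22 or 32 mm square: it passes the 27 mm slot lengthways or rests between the guides; which is to be found out. Lies on a flat of the block; 60 to 160 g; may be absent. Point: its centre.
- coupling_d_c (a point): brass coupling, 50 mm long along its x: round bar with flat ends, 18 or 22 mm thick, with a square block 24 mm long at its middle, either 22 or 32 mm square: it passes the 27 mm slot lengthways or rests between the guides; which is to be found out. Lies on a flat of the block; 60 to 160 g; may be absent. Point: its centre.
- coupling_e_c (a point): brass coupling, 50 mm long along its x: round bar with flat ends, 18 or 22 mm thick, with a square block 24 mm long at its middle, either 22 or 32 mm square: it passes the 27 mm slot lengthways or rests between the guides; which is to be found out. Lies on a flat of the block; 60 to 160 g; may be absent. Point: its centre.
- tape: roll of plumber's tape on a white spool, 58 mm across, 18 mm high; not part of the job. Origin at the centre of its underside.
- nut: brass compression nut, 30 mm across, 18 mm high; not part of the job. Origin at the centre of its underside.
- funnel: small red funnel standing mouth down, 68 mm across, 62 mm high; not part of the job. Origin at the centre of its underside.
Not all that is in view belongs to the job. Leave any blue look-alike of the part that bears coupling_c_c alone.

How it is judged:
On the way, in this order (a step that is already met when the one before it is completed fails the run):
1. the top tray has been lifted off and is clear of the stack, with the middle tray still on the bottom one (horizontal distance between tray_top_c and tray_low_c above 0.1 m and horizontal distance between tray_mid_c and tray_low_c below 0.025 m), for 0.2 s.
2. the middle tray has been taken off the bottom tray (horizontal distance between tray_mid_c and tray_low_c above 0.1 m), for 0.2 s.
3. the top tray rests squarely on the bottom tray (horizontal distance between tray_top_c and tray_low_c below 0.012 m and z of tray_top_c in the frame of tray_low_c between 0.034 and 0.042 m and angle between the x axis of tray_top_c and the x axis of tray_low_c, either way round below 0.15 rad), for 0.2 s.
At the end, for the whole second after the job is handed in: Middle tray level on the mat, within 40 mm of its centre; top tray level on the bottom one, within 12 mm and 0.15 rad; bottom tray within 50 mm of its start; each 22 mm coupling present in the catch box under the slot, each 32 mm one in the tray on the mat (all of step 3 and horizontal distance between tray_mid_c and mat_c below 0.04 m and z of tray_mid_c in the frame of mat_c between 0.015 and 0.023 m and distance of tray_low_c from where it was at the start of the episode below 0.05 m and angle between each of tray_top_c, tray_mid_c, tray_low_c's own z axis and vertical below 0.06 rad and x of coupling_a_c in the frame of gauge_slot between -0.06 and 0.06 m and y of coupling_a_c in the frame of gauge_slot between -0.06 and 0.06 m and z of coupling_a_c in the frame of gauge_slot between -0.1 and -0.006 m and x of coupling_b_c in the frame of tray_mid_c between -0.06 and 0.06 m and y of coupling_b_c in the frame of tray_mid_c between -0.065 and 0.065 m and z of coupling_b_c in the frame of tray_mid_c between -0.02 and 0.035 m and x of coupling_c_c in the frame of gauge_slot between -0.06 and 0.06 m and y of coupling_c_c in the frame of gauge_slot between -0.06 and 0.06 m and z of coupling_c_c in the frame of gauge_slot between -0.1 and -0.006 m and x of coupling_d_c in the frame of tray_mid_c between -0.06 and 0.06 m and y of coupling_d_c in the frame of tray_mid_c between -0.065 and 0.065 m and z of coupling_d_c in the frame of tray_mid_c between -0.02 and 0.035 m and x of coupling_e_c in the frame of gauge_slot between -0.06 and 0.06 m and y of coupling_e_c in the frame of gauge_slot between -0.06 and 0.06 m and z of coupling_e_c in the frame of gauge_slot between -0.1 and -0.006 m); the robot touches nothing.
It fails at once if a bystander (tape) is shifted by more than 60 mm (distance of tape from where it was at the start of the episode above 0.06 m).
It fails at once if a bystander (nut) is shifted by more than 60 mm (distance of nut from where it was at the start of the episode above 0.06 m).
It fails at once if a bystander (funnel) is shifted by more than 60 mm (distance of funnel from where it was at the start of the episode above 0.06 m).
Of coupling_a, coupling_c, coupling_e only 1 to 3 are there at a start; the rules pass over those that are not, and their reading is None.
Of coupling_b, coupling_d only 1 to 2 are there at a start; the rules pass over those that are not, and their reading is None.
At some moment in a run one of coupling_a, coupling_b, coupling_c, coupling_d, coupling_e may be knocked a few centimetres aside while the robot is not near it.
Once in a run the grip may slacken for a moment while it holds something.
It also fails if it takes over 210 s, if anything falls off the work surface, if the arm or the gripper's body presses on something with over 40 N, if the wrist force passes 120 N, or if a joint passes its speed limit or range.

ROBOT

A 6-joint arm with a two-finger parallel gripper is mounted at the origin on the work surface. World frame = base frame: x ahead of the robot, y to its left, z up, the work surface at z = 0. Lengths are in m, angles in rad, forces in N, time in s.
With the tool pointing down it reaches from about 0.35 to 0.775 m from the base axis. Payload 5.5 kg.
Tool frame: the origin (TCP) lies at the very end of the fingers, on their centre line; the grasp point (between the pads) lies 19 mm behind it; z points along the fingers, y is the line along which they close (so a half turn about z gives the same grasp; the last joint's range is limited). The gripper opens to 85 mm and grips with 20 to 120 N. Pads are 22 mm wide; open, the fingers measure 114 mm over their backs; the gripper's body (76 mm by 85 mm) begins 54 mm behind the grasp point. The pads swing forward as they close: fully open they stand 13 mm farther back than shut.
Start: joints at [-1.259, 0.313, 0.046, 1.304, 0, 1.431], TCP at [0.251, -0.517, 0.231] pointing down, gripper open.
Joint ranges: [-2.76, 2.76], [-0.86, 1.69], [-1.03, 1.26], [-2.2, 2.34], [-1.47, 1.5], [-3.14, 3.14]. Speed limits (rad/s): [2.57, 2.57, 3.14, 3.14, 3.14, 3.14].

INTERFACE

Orientations are given as a unit quaternion [w, x, y, z].
In Python, from workcell import get_state, read_camera, calibration, hand_in gives the robot as it stands.
- The arm moves only by the tool drive_tool, never from a script. Its argument "deltas" is a list that holds one entry, the list of rows, each a list of 7 numbers: the closure in counts, from 0 (fully open) to 255 (shut), then the shift along the tool's x, y, z in m, then the turn, a rotation vector about the tool's x, y, z in degrees. A call has 1 to 12 rows; each row is the pose to reach, as a shift and turn from the pose commanded when the call began, along the tool's axes at that moment; what a row does not reach only later rows make up. A row lasts 1/8 s, in which the tool goes at most 62.5 mm and 10.7 degrees, less where a joint would pass 70% of its speed; a pose out of reach is approached as far as the arm can. A call with a gripper value outside its range is refused whole. The fingers move at their own pace and stop on an object; "newtons" is the grip in N (left out, the last holds). Time passes only in rows, so rows that repeat a pose let the fingers close. It gives the time, the measured TCP pose, the force, the opening and the grip force at its end, in the units of the state.
- get_state(): the state, without advancing time (a new reading comes with each control period).
- read_camera(name): name is "side" or "top"; returns (picture, depth): 384x512x3 uint8, red, green, blue; 384x512 float32, m along the optical axis (not along the pixel's ray), 0 where there is no reading.
- calibration(name): a dict with "mtx" (3x3 intrinsics, pixels), "world_from_camera" (4x4, takes a point from camera to world coordinates). Camera axes: x right, y up, looking along -z (the intrinsics and any distortion apply to the point x, -y, -z); pixel columns grow to the right and rows downward; lengths in m; the calibration is good to about 2 mm. A picture is of the moment at which its call begins. calibration takes no time and is no camera call.
- hand_in(): hands the job in; it is judged then, once.
The state is a dict: "clock": time; "joint_pos": joint angles; "qvel": joint speeds; "tau": joint torques, N m; "tcp_pos": TCP position; "orientation": TCP orientation; "wrist_force": force on the tool from outside, world axes, zero at the start; "ft_torque": the same for the moment, N m; "finger_gap": finger opening in m; "grip_force": force on a finger pad.
Only numpy, scipy, OpenCV 4.12 (cv2) and the standard library are available. Lean on these libraries where they do the work, as an engineer would, in place of code of your own. Each camera call takes 0.05 s, during which the arm holds its last target. There are 200 camera calls.

## Working session

There is one attempt and no reset: what is moved stays moved. The work goes in short steps, Python scripts to look and compute and a tool call to move; the robot and the scene stay as the last step left them, time stands still between calls to the robot, and variables do not carry over. Pictures are saved under pics/ and viewed, at most 14 in all, crops included, and the job is handed in when it is done.

Besides the shell and the picture viewer there is one more tool, called after "Emit:" as name(argument=value, ...), one argument or row to a line, values as JSON. drive_tool: Moves the arm, as the interface text tells. Its arguments: {"type":"object","properties":{"deltas":{"type":"array","items":{"type":"array","items":{"type":"array","items":{"type":"number"}}}},"newtons":{"type":"number"}},"required":["deltas"]}

```bash
mkdir -p pics
cat > h.py <<'E'
import numpy as np, cv2
from workcell import get_state, read_camera, calibration, hand_in
def cloud(name, depth):
    c=calibration(name); K=np.array(c["mtx"]); T=np.array(c["world_from_camera"])
    v,u=np.mgrid[0:depth.shape[0],0:depth.shape[1]]
    x=(u-K[0,2])/K[0,0]*depth; y=(v-K[1,2])/K[1,1]*depth
    P=np.stack([x,-y,-depth,np.ones_like(x)],-1)@T.T
    P=P[...,:3]; P[depth==0]=np.nan
    return P
def look(name):
    p,d=read_camera(name); return p,cloud(name,d)
E
python3 - <<'E'
from h import *
print(get_state())
for n in("top","side"):
    p,P=look(n); np.savez(f"{n}0.npz",p=p,P=P)
    print(n,calibration(n))
    cv2.imwrite(f"pics/{n}0.png",cv2.resize(p[...,::-1],(800,600),interpolation=cv2.INTER_CUBIC))
E
```

```text
{'clock': 0.0, 'joint_pos': array([-1.25863017e+00,  3.14018218e-01,  4.49698547e-02,  1.30360723e+00,
        2.36974735e-06,  1.43117618e+00]), 'qvel': array([ 1.50658650e-03,  6.84865502e-04, -2.21250614e-04, -3.26134829e-05,
       -8.24925058e-04,  3.56329421e-04]), 'tau': array([ 5.07447703e-05, -4.80624747e+01,  2.98534709e+01,  1.93380163e-02,
        3.34098360e-06,  4.27786233e-06]), 'tcp_pos': array([ 0.25085037, -0.51682004,  0.23039501]), 'orientation': array([-9.26277457e-04,  9.74594029e-01,  2.23976816e-01, -7.89222971e-05]), 'wrist_force': array([ 0.08485533, -0.62615502, -0.51325885]), 'ft_torque': array([-0.0009924 ,  0.06257547, -0.00443494]), 'grip_force': 0.0, 'finger_gap': 0.08482585166636557}
top {'mtx': array([[401.31436229,   0.        , 254.04951941],
       [  0.        , 401.31436229, 188.44105648],
       [  0.        ,   0.        ,   1.        ]]), 'world_from_camera': array([[ 1.14686080e-02,  9.96928563e-01, -7.74720085e-02,
         4.55833974e-01],
       [-9.99774769e-01,  1.00486892e-02, -1.86931988e-02,
         2.02103749e-04],
       [-1.78572917e-02,  7.76689444e-02,  9.96819268e-01,
         9.56212623e-01],
       [ 0.00000000e+00,  0.00000000e+00,  0.00000000e+00,
         1.00000000e+00]])}
side {'mtx': array([[493.36834962,   0.        , 258.36122148],
       [  0.        , 493.36834962, 194.1207527 ],
       [  0.        ,   0.        ,   1.        ]]), 'world_from_camera': array([[-0.99621328,  0.05365896, -0.06840921,  0.44626854],
       [-0.08524092, -0.75773201,  0.64697464,  0.69890255],
       [-0.01711986,  0.65035599,  0.75943663,  0.9391854 ],
       [ 0.        ,  0.        ,  0.        ,  1.        ]])}
```

View pics/top0.png

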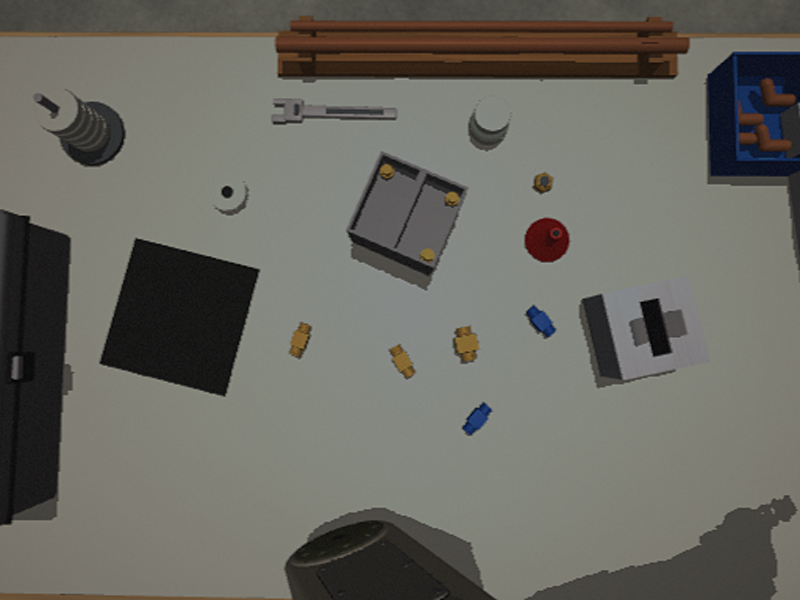

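View pics/side0.png

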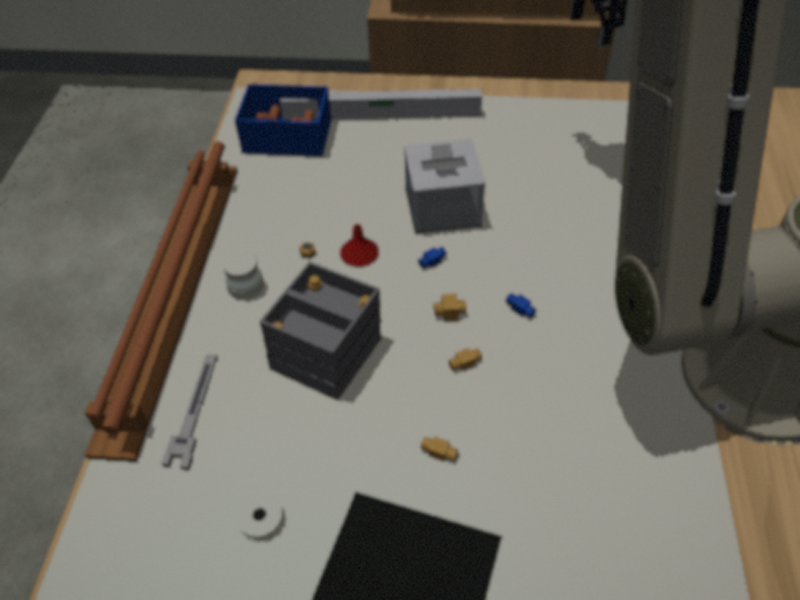

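The top view shows the stack at about (408,212), the mat at (180,316) and the gauge slot at (656,327). There are three brass couplings, at (300,340), (402,361) and (466,344); the last looks thick. Tape is at (230,197), the nut at (543,182), the funnel at (547,240), and two blue look-alikes are left alone.

```bash
cat >> h.py <<'E'
def brass(p,P,zmin=.004,zmax=.05):
    hsv=cv2.cvtColor(p,cv2.COLOR_RGB2HSV)
    m=((hsv[...,0]>12)&(hsv[...,0]<32)&(hsv[...,1]>110)&(hsv[...,2]>50)).astype(np.uint8)
    n,l,s,c=cv2.connectedComponentsWithStats(m)
    out=[]
    for i in range(1,n):
        if 30<s[i,4]<1200:
            q=P[l==i]; q=q[np.isfinite(q[:,2])]
            if len(q)<20: continue
            z=np.percentile(q[:,2],90)
            (cx,cy),(w,h),a=cv2.minAreaRect((q[:,:2]*1000).astype(np.float32))
            d=q[:,:2]-q[:,:2].mean(0); e,V=np.linalg.eigh(d.T@d); ax=V[:,1]
            out.append((c[i].round(1),int(s[i,4]),np.round([cx,cy],1),round(z*1000,1),np.round([w,h,a],1),round(np.degrees(np.arctan2(ax[1],ax[0])),1)))
    return out
E
python3 - <<'E'
from h import *
d=np.load("top0.npz");p,P=d["p"],d["P"]
for b in brass(p,P): print(b)
d2=np.load("side0.npz")
print("side");[print(b) for b in brass(d2["p"],d2["P"])]
def rect(m):
    q=P[m]; r=cv2.minAreaRect((q[:,:2]*1000).astype(np.float32)); return np.round(r[0],1),np.round(r[1],1),round(r[2],1),np.round(np.percentile(q[:,2],[5,50,95])*1000,1)
v,u=np.mgrid[0:384,0:512]
f=1/1.5625
box=lambda a,b,c,e:(u>a*f)&(u<c*f)&(v>b*f)&(v<e*f)&np.isfinite(P[...,2])
print("stack rim",rect(box(330,140,490,300)&(P[...,2]>.106)&(P[...,2]<.12)))
print("gauge top",rect(box(570,270,720,400)&(P[...,2]>.092)&(P[...,2]<.106)))
m=box(90,230,270,400)&(p.max(-1)<45); print("mat",rect(m))
m=box(630,290,680,365)&(p.max(-1)<25)&(P[...,2]<.06); 
# slot from pixels at z=.1
c=calibration("top");K=c["mtx"];T=np.array(c["world_from_camera"])
def px(U,V,z):
    r=T[:3,:3]@np.array([(U*f-K[0,2])/K[0,0],-(V*f-K[1,2])/K[1,1],-1]); return np.round((T[:3,3]+r*(z-T[2,3])/r[2])*1000,1)
for s in [(640,300),(660,298),(672,354),(653,357)]: print("slot",s,px(*s,.1))
for s in [(135,239),(259,269),(226,395),(101,363)]: print("mat",s,px(*s,.003))
for s in [(423,176),(398,248)]: print("rib",s,px(*s,.114))
for s in [(382,153),(467,186),(433,274),(348,232)]: print("rim",s,px(*s,.114))
for n,s in dict(tape=(230,197),nut=(543,182),fun=(547,240)).items(): print(n,px(*s,.02))
ims=[p[int(y-45)*1:int(y+45),int(x-60):int(x+60)] for x,y in[(418,210),(260,135)]]
crop=np.hstack([cv2.resize(i,(400,300),interpolation=cv2.INTER_CUBIC) for i in ims])
i2=cv2.resize(p[190:280,170:330],(533,300),interpolation=cv2.INTER_CUBIC)
o=np.zeros((600,800,3),np.uint8);o[:300]=crop;o[300:,:533]=i2
cv2.imwrite("pics/crop0.png",np.clip(o[...,::-1].astype(int)*1.5,0,255).astype(np.uint8))
E
```

```text
(array([100.6,  21.5]), 406, array([1020.,  455.]), np.float64(9.9), array([474.5, 433.9,  28.4]), np.float64(89.4))
(array([303.4,  21.7]), 667, array([928.9, -99.4]), np.float64(14.9), array([497. ,  27.6,  89.9]), np.float64(89.9))
(array([461.7,  22.4]), 205, array([ 938.6, -476.7]), np.float64(14.4), array([ 26.2, 254.5,   7.2]), np.float64(93.9))
(array([185.5,  37.5]), 122, array([890.7, 179. ]), np.float64(55.1), array([59.4, 32.2, 89.3]), np.float64(70.2))
(array([426.4,  39.1]), 115, array([ 891. , -379.6]), np.float64(55.9), array([56.5, 34. , 89.4]), np.float64(111.2))
(array([214.1,  43.1]), 83, array([883. , 119.6]), np.float64(13.8), array([16.9, 54.2,  0.5]), np.float64(91.5))
(array([247.3, 109. ]), 66, array([698.8,  33.1]), np.float64(97.0), array([18. , 20.1,  3.7]), np.float64(59.0))
(array([347. , 116.6]), 66, array([ 704. , -202.4]), np.float64(18.8), array([25.2, 23.8, 46.3]), np.float64(-140.5))
(array([289. , 126.8]), 64, array([659.3, -58.4]), np.float64(97.1), array([17.9, 15.3, 60.1]), np.float64(71.2))
(array([273.2, 163. ]), 58, array([579.6, -24.7]), n
[... 1875 characters left out ...]
3.0, array([ 97.6, 100.3, 103.1]))
mat (array([494. , 351.9]), array([200.4, 199.8]), 76.5, array([0. , 2.8, 5.6]))
slot (640, 300) [ 518.1 -314.3  100. ]
slot (660, 298) [ 521.1 -341.3  100. ]
slot (672, 354) [ 445.5 -355.8  100. ]
slot (653, 357) [ 441.2 -330.3  100. ]
mat (135, 239) [611.9 424.4   3. ]
mat (259, 269) [567.  230.4   3. ]
mat (226, 395) [374.7 275.1   3. ]
mat (101, 363) [420.5 468.2   3. ]
rib (423, 176) [684.  -17.7 114. ]
rib (398, 248) [584.4  15.3 114. ]
rim (382, 153) [715.7  38.7 114. ]
rim (467, 186) [670.5 -77.8 114. ]
rim (433, 274) [549.4 -32.3 114. ]
rim (348, 232) [605.8  83.5 114. ]
tape [674.9 273.8  20. ]
nut [ 701.4 -201.2   20. ]
fun [ 612.9 -206.6   20. ]
```

View pics/crop0.png

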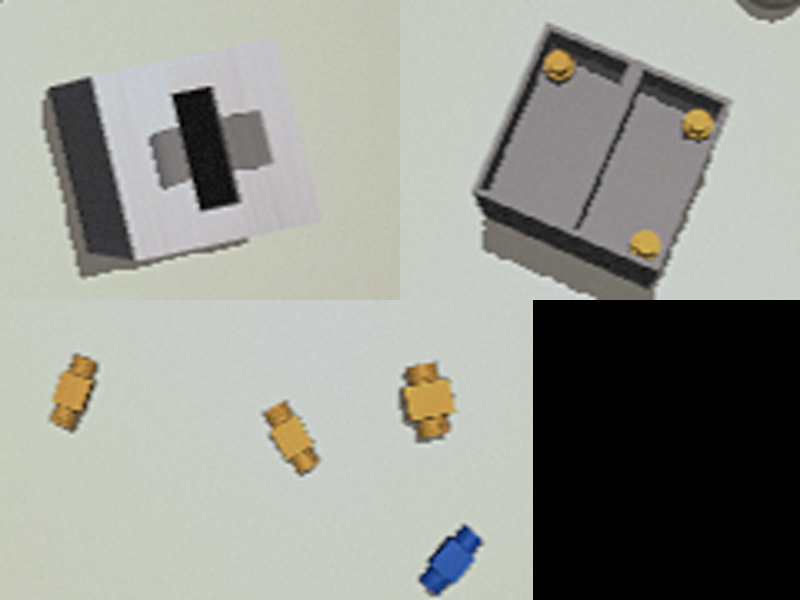

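The crop confirms slot, rib and caps; by size, couplings at (460,163) and (430,10) mm are thin and the one at (457,-85) is thick (34 mm tall). I'll grip the tray across its rib and the couplings by their ends.

```bash
cat >> h.py <<'E'
from scipy.spatial.transform import Rotation as R
def go(x,y,z,yaw,ref=None):
    "tool-frame shift (m) and turn (deg) from the current pose to tool-down at x,y,z (mm) with tool x at world angle yaw"
    s=get_state(); q=s["orientation"]; A=R.from_quat([q[1],q[2],q[3],q[0]])
    B=R.from_euler("z",yaw,degrees=True)*R.from_euler("x",180,degrees=True)
    d=A.inv().apply(np.array([x,y,z])/1000-s["tcp_pos"]); t=(A.inv()*B).as_rotvec(degrees=True)
    ax=A.apply([1,0,0])
    print("t %.2f tcp %s yaw %.1f gap %.1f grip %.0f fz %.1f | shift %s turn %s"%(s["clock"],np.round(s["tcp_pos"]*1000,1),np.degrees(np.arctan2(ax[1],ax[0])),s["finger_gap"]*1000,s["grip_force"],s["wrist_force"][2],np.round(d,4),np.round(t,1)),np.round(s["joint_pos"],2))
E
python3 -c "
from h import *
go(638,4,240,157.5)"
```

```text
t 0.10 tcp [ 250.9 -516.9  230.5] yaw 25.9 gap 85.5 grip 0 fz -0.4 | shift [ 0.5757 -0.2996 -0.0089] turn [-0.000e+00 -1.000e-01 -1.316e+02] [-1.26  0.31  0.05  1.3   0.    1.43]
```

Emit:
drive_tool(
  deltas=[
    [[135,0.5757,-0.2996,-0.009,0,-0.1,-131.6],[135,0.5757,-0.2996,-0.009,0,-0.1,-131.6],[135,0.5757,-0.2996,-0.009,0,-0.1,-131.6],[135,0.5757,-0.2996,-0.009,0,-0.1,-131.6],[135,0.5757,-0.2996,-0.009,0,-0.1,-131.6],[135,0.5757,-0.2996,-0.009,0,-0.1,-131.6],[135,0.5757,-0.2996,-0.009,0,-0.1,-131.6],[135,0.5757,-0.2996,-0.009,0,-0.1,-131.6],[135,0.5757,-0.2996,-0.009,0,-0.1,-131.6],[135,0.5757,-0.2996,-0.009,0,-0.1,-131.6],[135,0.5757,-0.2996,-0.009,0,-0.1,-131.6],[135,0.5757,-0.2996,-0.009,0,-0.1,-131.6]],
  ],
  newtons=80,
)

```text
clock: 1.6
tcp_pos: [0.6389, 0.0059, 0.239]
orientation: [-0.001, 0.213, 0.977, -0.001]
wrist_force: [-0.4, -0.8, -0.3]
finger_gap: 0.0403
grip_force: 0.0
```

```bash
python3 -c "
from h import *
go(638,4,150,157.5)
p,P=look('side')
q=p[120:300,120:300]
cv2.imwrite('pics/s1.png',cv2.resize(q[...,::-1],(600,600),interpolation=cv2.INTER_CUBIC))"
```

```text
t 1.60 tcp [638.9   5.9 239. ] yaw 155.4 gap 40.3 grip 0 fz -0.3 | shift [-0.0001 -0.002   0.089 ] turn [-0.1 -0.  -2.1] [-0.12  0.44  0.25  1.38 -0.    0.31]
```

View pics/s1.png

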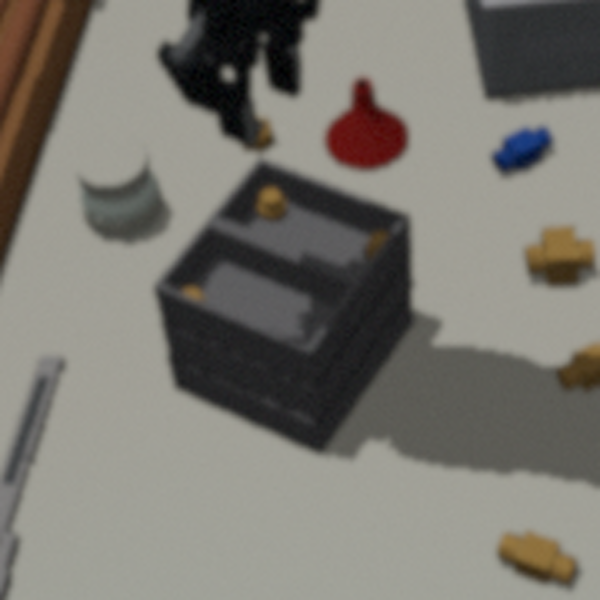

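The gripper is above the stack with the rib between the fingers. Next I descend and close.

Emit:
drive_tool(
  deltas=[
    [[135,0,-0.002,0.05,0,0,-2.1],[135,0,-0.002,0.1,0,0,-2.1],[135,0,-0.002,0.14,0,0,-2.1],[135,0,-0.002,0.151,0,0,-2.1],[135,0,-0.002,0.151,0,0,-2.1],[255,0,-0.002,0.151,0,0,-2.1],[255,0,-0.002,0.151,0,0,-2.1],[255,0,-0.002,0.151,0,0,-2.1],[255,0,-0.002,0.151,0,0,-2.1],[255,0,-0.002,0.151,0,0,-2.1]],
  ],
  newtons=80,
)

```text
clock: 2.9
tcp_pos: [0.6391, 0.0015, 0.0918]
orientation: [0.002, 0.2, 0.98, -0.0]
wrist_force: [0.2, 0.1, 6.0]
finger_gap: 0.0084
grip_force: 80.3
```

```bash
python3 -c "
from h import *
go(674,152,140,157.5)"
```

```text
t 2.90 tcp [639.1   1.5  91.8] yaw 156.9 gap 8.4 grip 80 fz 6.0 | shift [ 0.0267  0.1521 -0.0483] turn [ 0.   0.3 -0.6] [-0.12  0.5  -0.02  1.05 -0.    0.28]
```

Emit:
drive_tool(
  deltas=[
    [[255,0,0,-0.01,0,0,0],[255,0,0,-0.025,0,0,0],[255,0,0,-0.05,0,0,0],[255,0,0,-0.05,0,0,0],[255,0,0,-0.05,0,0,0]],
  ],
)

```text
clock: 3.52
tcp_pos: [0.6371, 0.0016, 0.1389]
orientation: [-0.0, 0.2, 0.98, -0.001]
wrist_force: [-0.1, -0.8, -3.5]
finger_gap: 0.0085
grip_force: 79.1
```

```bash
python3 -c "
from h import *
go(674,152,140,157.5)
p,P=look('side')
q=p[100:300,100:300]
cv2.imwrite('pics/s2.png',cv2.resize(q[...,::-1],(600,600),interpolation=cv2.INTER_CUBIC))"
```

```text
t 3.52 tcp [637.1   1.6 138.9] yaw 156.9 gap 8.5 grip 79 fz -3.5 | shift [ 0.0251  0.1528 -0.0013] turn [-0.1  0.  -0.6] [-0.12  0.47  0.05  1.15 -0.    0.28]
```

View pics/s2.png

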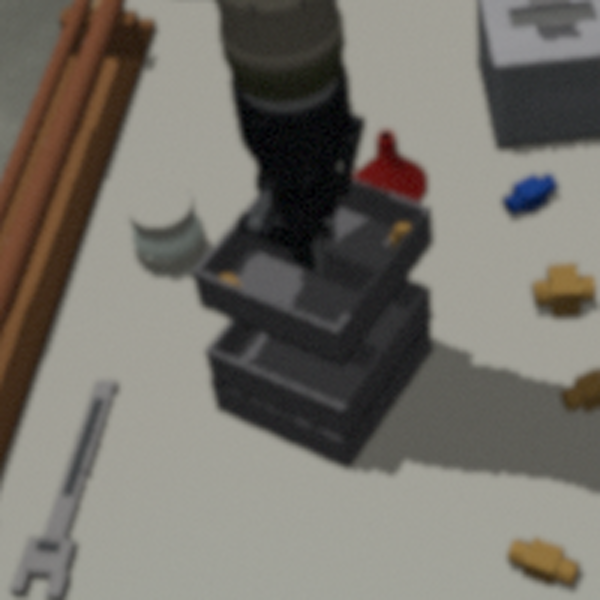

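The top tray is lifted level and the two lower trays are undisturbed. Next I set it down beside the stack.

Emit:
drive_tool(
  deltas=[
    [[255,0.008,0.05,0,0,0,0],[255,0.017,0.1,0,0,0,0],[255,0.025,0.153,0,0,0,0],[255,0.025,0.153,0,0,0,0],[255,0.025,0.153,0.05,0,0,0],[255,0.025,0.153,0.09,0,0,0],[255,0.025,0.153,0.11,0,0,0],[255,0.025,0.153,0.118,0,0,0],[255,0.025,0.153,0.121,0,0,0],[255,0.025,0.153,0.121,0,0,0]],
  ],
)

```text
clock: 4.82
tcp_pos: [0.675, 0.1517, 0.0189]
orientation: [0.001, 0.2, 0.98, -0.001]
wrist_force: [0.5, -0.2, -2.7]
finger_gap: 0.0081
grip_force: 79.3
```

```bash
python3 -c "
from h import *
go(674,152,140,157.5)"
```

```text
t 4.83 tcp [675.  151.7  18.9] yaw 156.9 gap 8.1 grip 79 fz -2.7 | shift [ 0.0008 -0.0002 -0.1211] turn [-0.   0.1 -0.6] [ 0.11  0.66  0.06  0.97 -0.    0.51]
```

Go down 3 mm more until contact, release to 60 counts short of full, and rise.

Emit:
drive_tool(
  deltas=[
    [[255,0,0,0.002,0,0,0],[255,0,0,0.003,0,0,0],[160,0,0,0.002,0,0,0],[135,0,0,0.002,0,0,0],[135,0,0,0.002,0,0,0],[135,0,0,-0.05,0,0,0],[135,0,0,-0.11,0,0,0],[135,0,0,-0.11,0,0,0]],
  ],
)

```text
clock: 5.82
tcp_pos: [0.6783, 0.1526, 0.135]
orientation: [0.006, 0.2, 0.98, 0.001]
wrist_force: [-0.3, -0.4, -0.5]
finger_gap: 0.0401
grip_force: 0.0
```

Run:
```python
from h import *
go(638,4,100,157.5)
p,P=look('top'); np.savez('t1.npz',p=p,P=P)
cv2.imwrite('pics/t1.png',cv2.resize(p[70:220,180:380][...,::-1],(800,600),interpolation=cv2.INTER_CUBIC))
```

```text
t 5.83 tcp [678.3 152.6 135. ] yaw 156.9 gap 40.1 grip 0 fz -0.5 | shift [-0.0208 -0.1527  0.0346] turn [ 0.3  0.6 -0.6] [ 0.11  0.58  0.22  1.2  -0.    0.51]
```

View pics/t1.png

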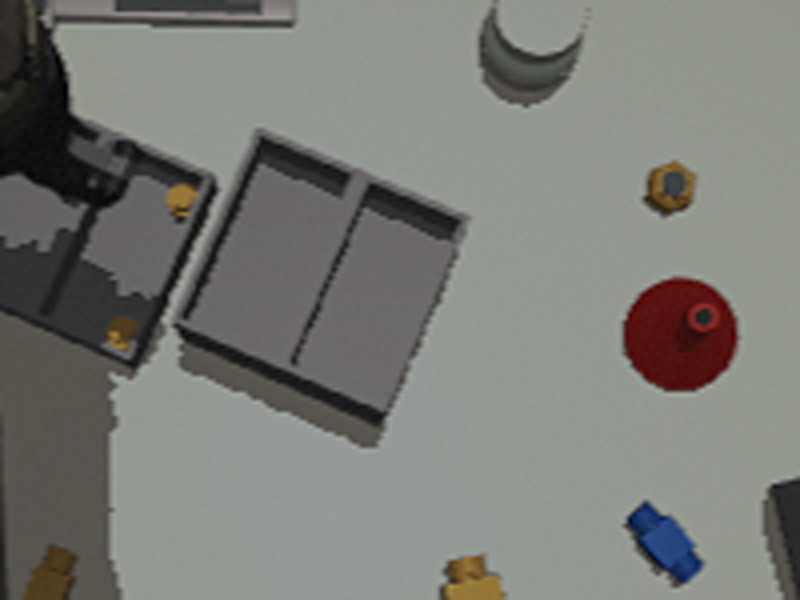

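The top tray stands clear beside the stack, its caps at crop (180,200) and (122,330). The middle tray is still square on the bottom one, rim corners at (260,130), (468,217), (385,412) and (180,325).

Emit:
drive_tool(
  deltas=[
    [[135,-0.007,-0.05,0,0,0,-0.6],[135,-0.014,-0.1,0.0,0,0,-0.6],[135,-0.0208,-0.153,0.02,0,0,-0.6],[135,-0.0208,-0.153,0.03,0,0,-0.6],[135,-0.0208,-0.153,0.03,0,0,-0.6]],
  ],
)

```text
clock: 6.5
tcp_pos: [0.6321, 0.0033, 0.0963]
orientation: [-0.002, 0.195, 0.981, -0.001]
wrist_force: [1.0, -0.0, -0.1]
finger_gap: 0.0409
grip_force: 0.0
```

Run:
```python
from h import *
d=np.load('t1.npz');P=d['P'];v,u=np.mgrid[0:384,0:512]
m=(P[...,2]>.068)&(P[...,2]<.082)&(u>225)&(u<300)&(v>100)&(v<180)
q=P[m];r=cv2.minAreaRect((q[:,:2]*1000).astype(np.float32));print(r,np.median(q[:,2]))
go(r[0][0],r[0][1],53,157)
```

```text
((639.5171508789062, 4.3642730712890625), (130.0867156982422, 120.51166534423828), 67.24080657958984) 0.07559203097344219
t 6.50 tcp [632.1   3.3  96.3] yaw 157.5 gap 40.9 grip 0 fz -0.1 | shift [-0.0066  0.0039  0.0433] turn [-0.1 -0.2  0.5] [-0.12  0.49 -0.02  1.06 -0.    0.27]
```

Emit:
drive_tool(
  deltas=[
    [[135,-0.004,0.002,0.02,0,0,0],[135,-0.004,0.002,0.038,0,0,0],[135,-0.004,0.002,0.042,0,0,0],[180,-0.004,0.002,0.042,0,0,0],[255,-0.004,0.002,0.042,0,0,0],[255,-0.004,0.002,0.042,0,0,0],[255,-0.004,0.002,0.042,0,0,0],[255,-0.004,0.002,0.042,0,0,0],[255,-0.004,0.002,0.035,0,0,0],[255,-0.004,0.002,0.0,0,0,0],[255,-0.004,0.002,-0.02,0,0,0],[255,-0.004,0.002,-0.02,0,0,0]],
  ],
)

```text
clock: 8.0
tcp_pos: [0.6389, 0.0031, 0.1199]
orientation: [0.002, 0.195, 0.981, -0.001]
wrist_force: [0.1, -0.5, -2.7]
finger_gap: 0.0079
grip_force: 80.2
```

Run:
```python
from h import *
go(494,351,118,157.5)
```

```text
t 8.00 tcp [638.9   3.1 119.9] yaw 157.5 gap 7.9 grip 80 fz -2.7 | shift [0.2671 0.2659 0.0007] turn [-0.1  0.2 -0. ] [-0.12  0.48  0.02  1.11 -0.    0.27]
```

Emit:
drive_tool(
  deltas=[
    [[255,0.04,0.04,0,0,0,0],[255,0.08,0.08,0,0,0,0],[255,0.12,0.12,0,0,0,0],[255,0.16,0.16,0,0,0,0],[255,0.2,0.2,0,0,0,0],[255,0.24,0.24,0,0,0,0],[255,0.267,0.266,0,0,0,0],[255,0.267,0.266,0.04,0,0,0],[255,0.267,0.266,0.08,0,0,0],[255,0.267,0.266,0.09,0,0,0],[255,0.267,0.266,0.09,0,0,0]],
  ],
)

```text
clock: 9.38
tcp_pos: [0.4923, 0.3506, 0.0268]
orientation: [-0.001, 0.195, 0.981, -0.002]
wrist_force: [0.4, 0.2, -1.8]
finger_gap: 0.0078
grip_force: 82.7
```

Run:
```python
from h import *
go(494,351,19,157.5)
p,P=look('side')
cv2.imwrite('pics/s3.png',cv2.resize(p[...,::-1],(800,600),interpolation=cv2.INTER_CUBIC))
```

```text
t 9.38 tcp [492.3 350.6  26.8] yaw 157.5 gap 7.8 grip 83 fz -1.8 | shift [-0.0014  0.001   0.0078] turn [-0.2 -0.1 -0. ] [ 0.49  0.5  -0.19  0.88 -0.    0.88]
```

View pics/s3.png

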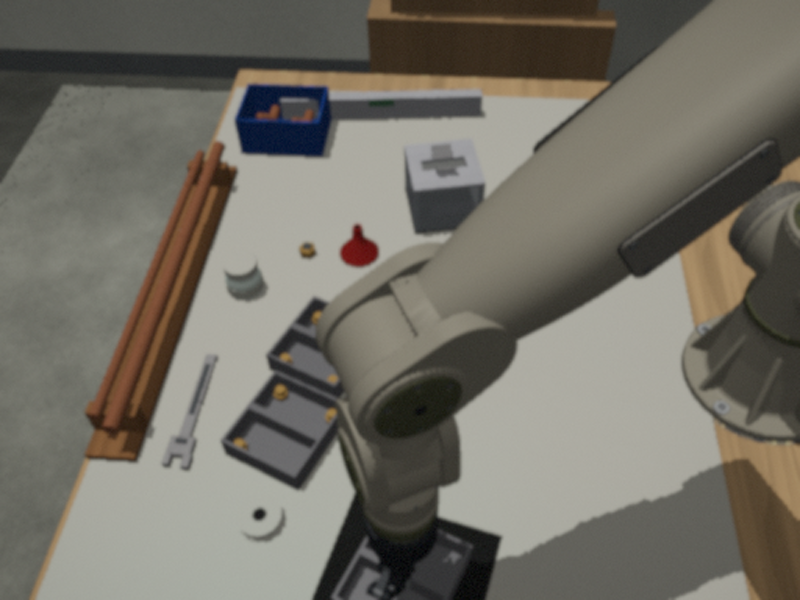

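The middle tray is over the mat, level, with the top tray and bottom tray (which also has caps) undisturbed. Now I lower it and release.

Emit:
drive_tool(
  deltas=[
    [[255,0,0,0.004,0,0,0],[255,0,0,0.007,0,0,0],[255,0,0,0.008,0,0,0],[160,0,0,0.007,0,0,0],[135,0,0,0.007,0,0,0],[135,0,0,0.007,0,0,0],[135,0,0,-0.05,0,0,0],[135,0,0,-0.1,0,0,0],[135,0,0,-0.1,0,0,0]],
  ],
)

```text
clock: 10.55
tcp_pos: [0.496, 0.3531, 0.1327]
orientation: [0.004, 0.195, 0.981, 0.002]
wrist_force: [0.1, -0.2, -0.6]
finger_gap: 0.0403
grip_force: 0.0
```

Run:
```python
from h import *
go(675,152,100,156.9)
```

```text
t 10.55 tcp [496.  353.1 132.7] yaw 157.5 gap 40.3 grip 0 fz -0.6 | shift [-0.2421 -0.1175  0.0336] turn [0.3 0.4 0.6] [ 0.49  0.42 -0.05  1.1  -0.    0.88]
```

Emit:
drive_tool(
  deltas=[
    [[135,-0.05,-0.024,0,0,0,0.6],[135,-0.1,-0.048,0,0,0,0.6],[135,-0.15,-0.072,0,0,0,0.6],[135,-0.2,-0.096,0,0,0,0.6],[135,-0.2421,-0.1175,0.03,0,0,0.6],[135,-0.2421,-0.1175,0.034,0,0,0.6],[135,-0.2421,-0.1175,0.034,0,0,0.6],[135,-0.2421,-0.1175,0.034,0,0,0.6]],
  ],
)

```text
clock: 11.55
tcp_pos: [0.6712, 0.1514, 0.0944]
orientation: [0.0, 0.199, 0.98, -0.001]
wrist_force: [1.1, 0.0, 0.4]
finger_gap: 0.0398
grip_force: 0.0
```

Run:
```python
from h import *
go(675.5,151.7,17,156.9)
```

```text
t 11.55 tcp [671.2 151.4  94.4] yaw 157.0 gap 39.8 grip 0 fz 0.4 | shift [-0.0038  0.0021  0.0774] turn [-0.1  0.   0.1] [ 0.11  0.59  0.15  1.12 -0.    0.51]
```

Emit:
drive_tool(
  deltas=[
    [[135,-0.002,0.001,0.03,0,0,0],[135,-0.002,0.001,0.06,0,0,0],[135,-0.002,0.001,0.075,0,0,0],[135,-0.002,0.001,0.077,0,0,0],[180,-0.002,0.001,0.077,0,0,0],[255,-0.002,0.001,0.077,0,0,0],[255,-0.002,0.001,0.077,0,0,0],[255,-0.002,0.001,0.077,0,0,0],[255,-0.002,0.001,0.077,0,0,0]],
  ],
)

```text
clock: 12.68
tcp_pos: [0.6752, 0.1505, 0.019]
orientation: [0.002, 0.2, 0.98, -0.0]
wrist_force: [-0.5, 0.9, 6.3]
finger_gap: 0.0081
grip_force: 81.4
```

Run:
```python
from h import *
go(639.5,4.4,100,157)
# tray vs TCP: measure caps before lifting (top tray rim at z~.038)
p,P=look('top');v,u=np.mgrid[0:384,0:512]
np.savez('t2.npz',p=p,P=P)
m=(P[...,2]>.031)&(P[...,2]<.045)
for b in brass(p,P): 
    if 0.018<b[3]/1000<.03 and b[1]<260: print(b)
q=P[m&(P[...,0]>.58)&(P[...,0]<.73)&(P[...,1]<.085)&(P[...,1]>-.09)]
print('low',cv2.minAreaRect((q[:,:2]*1000).astype(np.float32)))
```

```text
t 12.68 tcp [675.2 150.5  19. ] yaw 156.9 gap 8.1 grip 81 fz 6.3 | shift [-0.0247 -0.1483 -0.081 ] turn [ 0.   0.2 -0.1] [ 0.1   0.66  0.06  0.97 -0.    0.51]
(array([347. , 116.6]), 66, array([ 703.9, -202.2]), np.float64(19.0), array([25.5, 23.2, 51.6]), np.float64(-136.7))
(array([249.3, 118.3]), 55, array([697.8,  31.9]), np.float64(21.4), array([20.6, 17.1, 46.7]), np.float64(48.8))
(array([225.5, 119.3]), 42, array([694.7,  87.6]), np.float64(20.7), array([14.1, 18.6, 79.3]), np.float64(163.9))
(array([284.3, 133.6]), 53, array([661.3, -53.1]), np.float64(21.4), array([16.9, 17. , 88.8]), np.float64(129.2))
(array([234.6, 150. ]), 54, array([621.2,  65.9]), np.float64(22.2), array([18.2, 17.8, 62.8]), np.float64(-158.6))
(array([210.4, 152.6]), 42, array([614.1, 123.6]), np.float64(21.4), array([16.8, 17.2, 63.8]), np.float64(175.8))
(array([257. , 230.8]), 166, array([430.2,  10.1]), np.float64(23.7), array([48.8, 21.9, 30.4]), np.float64(-150.5))
low ((648.1151123046875, 21.010726928710938), (164.34580993652344, 121.15290069580078), 66.38818359375)
```

Emit:
drive_tool(
  deltas=[
    [[255,0,0,-0.01,0,0,0],[255,0,0,-0.04,0,0,0],[255,0,0,-0.07,0,0,0],[255,-0.004,-0.03,-0.075,0,0,0],[255,-0.012,-0.08,-0.075,0,0,0],[255,-0.02,-0.13,-0.075,0,0,0],[255,-0.024,-0.151,-0.075,0,0,0],[255,-0.024,-0.151,-0.075,0,0,0],[255,-0.024,-0.151,-0.075,0,0,0]],
  ],
)

```text
clock: 13.85
tcp_pos: [0.637, 0.0028, 0.0923]
orientation: [0.0, 0.2, 0.98, -0.0]
wrist_force: [0.2, 0.0, -2.4]
finger_gap: 0.008
grip_force: 80.1
```

Run:
```python
from h import *
go(638.2,2.2,56,157)
```

```text
t 13.85 tcp [637.    2.8  92.3] yaw 156.9 gap 8.0 grip 80 fz -2.4 | shift [-0.0013 -0.      0.0363] turn [-0.   0.  -0.1] [-0.12  0.5  -0.02  1.05 -0.    0.28]
```

Emit:
drive_tool(
  deltas=[
    [[255,-0.001,0,0.02,0,0,0],[255,-0.001,0,0.032,0,0,0],[255,-0.001,0,0.036,0,0,0],[255,-0.001,0,0.038,0,0,0],[160,-0.001,0,0.037,0,0,0],[135,-0.001,0,0.037,0,0,0],[135,-0.001,0,0.037,0,0,0],[135,-0.001,0,-0.02,0,0,0],[135,-0.001,0,-0.08,0,0,0],[135,-0.001,0,-0.12,0,0,0],[135,-0.001,0,-0.12,0,0,0]],
  ],
)

```text
clock: 15.22
tcp_pos: [0.6401, 0.0015, 0.2167]
orientation: [0.004, 0.2, 0.98, -0.0]
wrist_force: [-0.4, -0.0, 0.2]
finger_gap: 0.0402
grip_force: 0.0
```

Run:
```python
from h import *
go(430.2,10.1,100,119.5)
p,P=look('side')
cv2.imwrite('pics/s4.png',cv2.resize(p[130:310,110:350][...,::-1],(800,600),interpolation=cv2.INTER_CUBIC))
```

```text
t 15.22 tcp [640.1   1.5 216.7] yaw 156.9 gap 40.2 grip 0 fz 0.2 | shift [ 0.1974 -0.0746  0.115 ] turn [ 0.2  0.4 37.4] [-0.12  0.44  0.2   1.32 -0.    0.28]
```

View pics/s4.png

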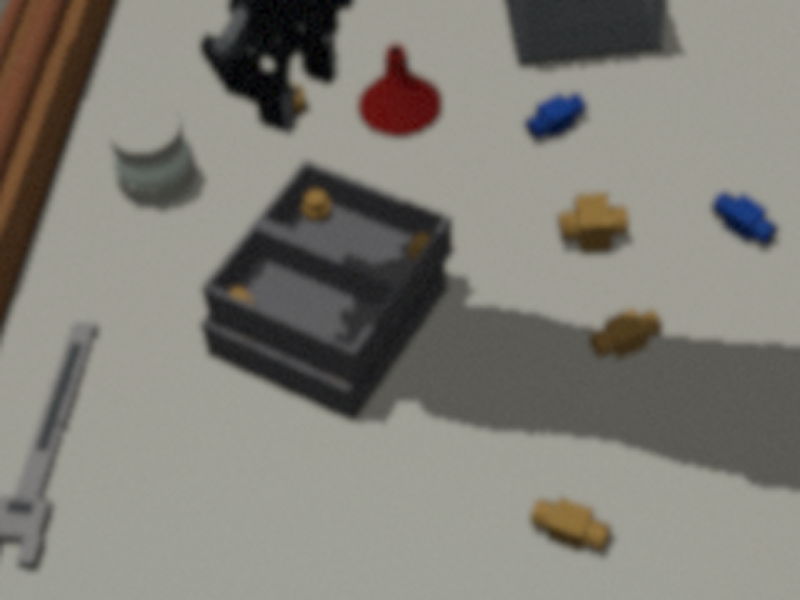

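The top tray sits squarely on the bottom one at crop (330,290), and all three couplings are where they were. Next I take the thin coupling at (430,10).

Emit:
drive_tool(
  deltas=[
    [[60,0.05,-0.019,0.02,0,0,9],[60,0.1,-0.038,0.05,0,0,18],[60,0.15,-0.056,0.08,0,0,27],[60,0.1974,-0.0746,0.11,0,0.3,37.4],[60,0.1974,-0.0746,0.15,0,0.3,37.4],[60,0.1974,-0.0746,0.15,0,0.3,37.4],[60,0.1974,-0.0746,0.15,0,0.3,37.4]],
  ],
  newtons=40,
)

```text
clock: 16.15
tcp_pos: [0.4275, 0.0103, 0.0626]
orientation: [-0.002, 0.504, 0.864, -0.0]
wrist_force: [0.6, -0.6, 0.7]
finger_gap: 0.0655
grip_force: 0.0
```

Run:
```python
from h import *
go(430.2,10.1,2,119.5)
p,P=look('side')
for b in brass(p,P): 
    if 0.018<b[3]/1000<.036: print(b[2:])
```

```text
t 16.15 tcp [427.5  10.3  62.6] yaw 119.5 gap 65.5 grip 0 fz 0.7 | shift [-0.0017  0.0024  0.0606] turn [-0.1 -0.2  0. ] [-0.17  0.17 -0.59  0.82  0.    0.89]
(array([431.3,  13.4]), np.float64(22.5), array([46.9, 22.7, 37.5]), np.float64(-150.3))
(array([425.7, 176.3]), np.float64(21.9), array([22.8, 48.6, 56.1]), np.float64(160.0))
```

Emit:
drive_tool(
  deltas=[
    [[60,-0.001,0.001,0.03,0,0,0],[60,-0.001,0.001,0.052,0,0,0],[60,-0.001,0.001,0.06,0,0,0],[60,-0.001,0.001,0.06,0,0,0],[150,-0.001,0.001,0.06,0,0,0],[150,-0.001,0.001,0.06,0,0,0],[150,-0.001,0.001,0.06,0,0,0],[150,-0.001,0.001,0.06,0,0,0]],
  ],
  newtons=40,
)

```text
clock: 17.2
tcp_pos: [0.4293, 0.01, 0.0035]
orientation: [-0.001, 0.504, 0.864, 0.0]
wrist_force: [-1.1, 1.3, 6.7]
finger_gap: 0.0489
grip_force: 41.7
```

Run:
```python
from h import *
go(481.5,-335,160,102)
p,P=look('side')
cv2.imwrite('pics/s5.png',cv2.resize(p[180:300,240:400][...,::-1],(800,600),interpolation=cv2.INTER_CUBIC))
```

```text
t 17.20 tcp [429.3  10.    3.5] yaw 119.5 gap 48.9 grip 42 fz 6.7 | shift [-0.3256 -0.1245 -0.1571] turn [-0.  -0.1 17.5] [-0.17  0.25 -0.66  0.66  0.    0.89]
```

View pics/s5.png

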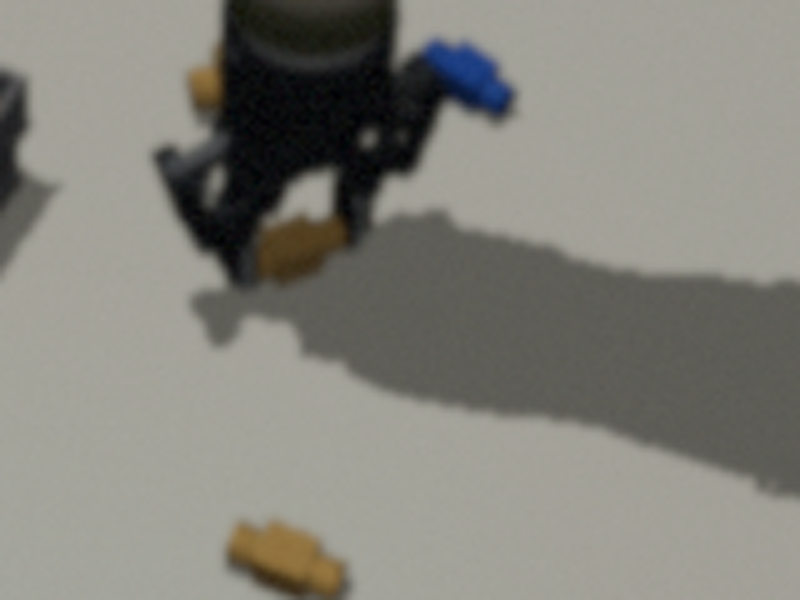

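The coupling is gripped by its ends at crop (300,245), with a gap of 49 mm. The other thin one has been knocked aside, so I'll locate it again later.

Emit:
drive_tool(
  deltas=[
    [[150,0,0,-0.03,0,0,0],[150,0,0,-0.08,0,0,0],[150,-0.05,-0.019,-0.13,0,0,3],[150,-0.1,-0.038,-0.157,0,0,6],[150,-0.15,-0.057,-0.157,0,0,9],[150,-0.2,-0.076,-0.157,0,0,12],[150,-0.25,-0.096,-0.157,0,0,15],[150,-0.3,-0.115,-0.157,0,0,17.5],[150,-0.3256,-0.1245,-0.157,0,0,17.5],[150,-0.3256,-0.1245,-0.157,0,0,17.5],[150,-0.3256,-0.1245,-0.157,0,0,17.5]],
  ],
  newtons=60,
)

```text
clock: 18.62
tcp_pos: [0.4802, -0.3341, 0.1583]
orientation: [-0.003, 0.629, 0.777, -0.0]
wrist_force: [-0.1, -0.2, -1.1]
finger_gap: 0.0483
grip_force: 63.4
```

Run:
```python
from h import *
go(481.5,-335,105,102)
for n in ('side','top'):
    p,P=look(n);print(n)
    for b in brass(p,P): 
        if 0.018<b[3]/1000<.036 and b[1]>110: print(b[0],b[2:])
    if n=='side':a=p[60:180,220:380]
    else: cv2.imwrite('pics/s6.png',np.hstack([cv2.resize(x[...,::-1],(400,300),interpolation=cv2.INTER_CUBIC) for x in (a,p[150:270,340:500])]))
```

```text
t 18.62 tcp [ 480.2 -334.1  158.3] yaw 102.0 gap 48.3 grip 63 fz -1.1 | shift [-0.0014  0.0013  0.0533] turn [-0.2 -0.2  0. ] [-0.74  0.37 -0.06  1.15 -0.    0.62]
side
[287.7 196.4] (array([456.8, -79. ]), np.float64(32.6), array([37.2, 40.5, 64. ]), np.float64(-171.6))
[296.9 291.7] (array([425.4, 176.5]), np.float64(22.5), array([21.9, 47.8, 67.8]), np.float64(159.7))
top
[298.  219.5] (array([457.3, -85.2]), np.float64(33.8), array([48.5, 30.1, 11.7]), np.float64(-168.7))
[187.4 231.8] (array([425.7, 171.8]), np.float64(23.2), array([21.4, 49.8, 70.7]), np.float64(159.6))
```

View pics/s6.png

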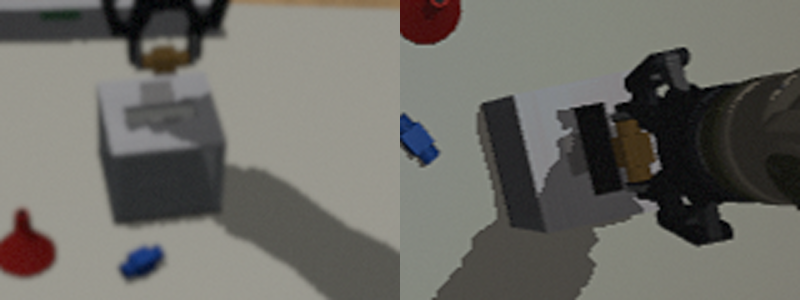

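The coupling is held level above the slot and parallel to it. I lower it between the guides and release.

Emit:
drive_tool(
  deltas=[
    [[150,-0.001,0.001,0.02,0,0,0],[150,-0.001,0.001,0.04,0,0,0],[150,-0.001,0.001,0.05,0,0,0],[150,-0.001,0.001,0.053,0,0,0],[150,-0.001,0.001,0.053,0,0,0]],
  ],
)

```text
clock: 19.35
tcp_pos: [0.4819, -0.3354, 0.1059]
orientation: [-0.002, 0.629, 0.777, -0.0]
wrist_force: [-0.3, 0.0, -0.9]
finger_gap: 0.0484
grip_force: 63.4
```

Run:
```python
from h import *
go(481.5,-335,105,102)
print(get_state()["wrist_force"],get_state()["ft_torque"])
```

```text
t 19.35 tcp [ 481.9 -335.4  105.9] yaw 102.0 gap 48.4 grip 63 fz -0.9 | shift [ 0.0005 -0.0003  0.0009] turn [-0.2 -0.1  0. ] [-0.74  0.4  -0.14  1.03 -0.    0.62]
[-0.26617792  0.03594592 -0.90008749] [-0.0053411  -0.03713092  0.03711115]
```

Emit:
drive_tool(
  deltas=[
    [[90,0,0,0,0,0,0],[60,0,0,0,0,0,0],[60,0,0,0,0,0,0],[60,0,0,-0.05,0,0,0],[60,0,0,-0.09,0,0,0],[60,0,0,-0.09,0,0,0]],
  ],
)

```text
clock: 20.1
tcp_pos: [0.4837, -0.3374, 0.1995]
orientation: [0.002, 0.629, 0.777, -0.001]
wrist_force: [0.3, 0.3, -0.1]
finger_gap: 0.0651
grip_force: 0.0
```

Run:
```python
from h import *
go(457.3,-85.0,100,101)
p,P=look('side')
a=p[80:160,250:320]
cv2.imwrite('pics/s7.png',cv2.resize(a[...,::-1],(525,600),interpolation=cv2.INTER_CUBIC))
```

```text
t 20.10 tcp [ 483.7 -337.4  199.5] yaw 102.0 gap 65.1 grip 0 fz -0.1 | shift [0.2527 0.0265 0.0986] turn [0.1 0.2 1. ] [-0.74  0.35  0.02  1.24 -0.    0.62]
```

View pics/s7.png

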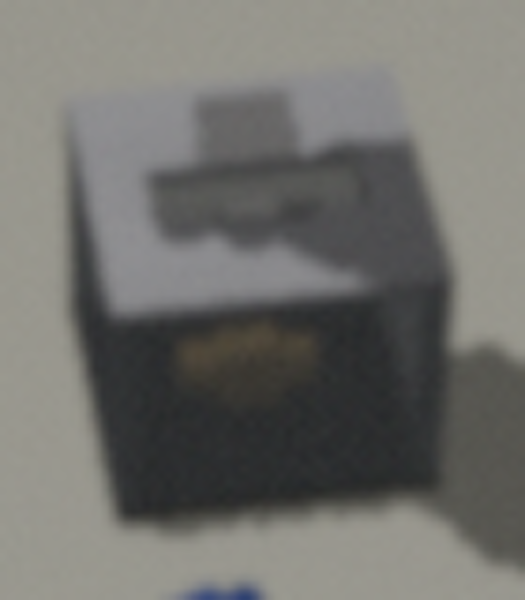

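The coupling is seen through the clear wall on the catch-box floor at crop (250,360), so it passed. Next is the thick one, at (457,-85).

Emit:
drive_tool(
  deltas=[
    [[60,0.06,0.006,0,0,0,0],[60,0.12,0.012,0.02,0,0,0],[60,0.18,0.019,0.07,0,0,0],[60,0.24,0.026,0.12,0,0,1],[60,0.2527,0.0265,0.13,0,0,1],[60,0.2527,0.0265,0.14,0,0,1],[60,0.2527,0.0265,0.14,0,0,1]],
  ],
  newtons=60,
)

```text
clock: 21.02
tcp_pos: [0.454, -0.0826, 0.0549]
orientation: [-0.003, 0.636, 0.772, -0.001]
wrist_force: [0.7, 0.2, 0.0]
finger_gap: 0.0652
grip_force: 0.0
```

Run:
```python
from h import *
go(457.3,-84.5,6,101)
```

```text
t 21.02 tcp [454.  -82.6  54.9] yaw 101.0 gap 65.2 grip 0 fz 0.0 | shift [-0.0027  0.0031  0.0489] turn [-0.3 -0.2  0. ] [-0.35  0.24 -0.52  0.82  0.    1.02]
```

Emit:
drive_tool(
  deltas=[
    [[60,-0.001,0.001,0.03,0,0,0],[60,-0.001,0.001,0.045,0,0,0],[60,-0.001,0.001,0.049,0,0,0],[60,-0.001,0.001,0.049,0,0,0],[150,-0.001,0.001,0.049,0,0,0],[150,-0.001,0.001,0.049,0,0,0],[150,-0.001,0.001,0.049,0,0,0],[150,-0.001,0.001,0.049,0,0,0],[150,-0.001,0.001,0.0,0,0,0],[150,-0.001,0.001,-0.05,0,0,0],[150,-0.001,0.001,-0.1,0,0,0],[150,-0.001,0.001,-0.1,0,0,0]],
  ],
  newtons=60,
)

```text
clock: 22.52
tcp_pos: [0.4593, -0.0847, 0.1603]
orientation: [0.002, 0.636, 0.772, 0.001]
wrist_force: [-0.1, 0.4, -2.7]
finger_gap: 0.0483
grip_force: 63.3
```

Run:
```python
from h import *
go(481.7,-335.2,160,102)
```

```text
t 22.52 tcp [459.3 -84.7 160.3] yaw 101.0 gap 48.3 grip 63 fz -2.7 | shift [-0.2502 -0.0258  0.0007] turn [ 0.2  0.1 -1. ] [-0.35  0.14 -0.36  1.07  0.    1.02]
```

Emit:
drive_tool(
  deltas=[
    [[150,-0.06,-0.006,0,0,0,-1],[150,-0.12,-0.012,0,0,0,-1],[150,-0.18,-0.018,0,0,0,-1],[150,-0.23,-0.024,0,0,0,-1],[150,-0.25,-0.0255,0,0,0,-1],[150,-0.25,-0.0255,0,0,0,-1],[150,-0.25,-0.0255,0.02,0,0,-1],[150,-0.25,-0.0255,0.04,0,0,-1],[150,-0.25,-0.0255,0.05,0,0,-1],[150,-0.25,-0.0255,0.054,0,0,-1],[150,-0.25,-0.0255,0.054,0,0,-1]],
  ],
)

```text
clock: 23.9
tcp_pos: [0.4795, -0.3337, 0.1092]
orientation: [0.001, 0.629, 0.778, -0.002]
wrist_force: [-11.5, 6.5, 41.5]
finger_gap: 0.0481
grip_force: 68.0
```

Run:
```python
from h import *
go(494,352,150,67.5)
p,P=look('side')
a=p[80:160,250:320]
cv2.imwrite('pics/s8.png',cv2.resize(a[...,::-1],(525,600),interpolation=cv2.INTER_CUBIC))
```

```text
t 23.90 tcp [ 479.5 -333.7  109.2] yaw 102.1 gap 48.1 grip 68 fz 41.5 | shift [ 0.6673  0.1575 -0.0438] turn [ 0.   0.3 34.6] [-0.74  0.39 -0.15  1.03 -0.    0.62]
```

View pics/s8.png

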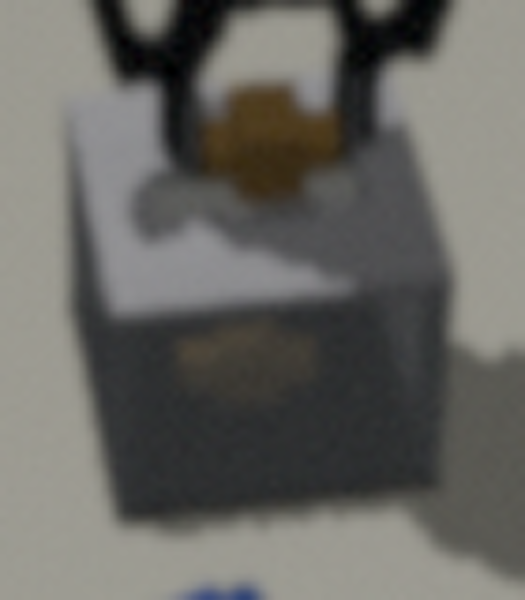

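The thick one jams between the guides at crop (265,140) with a 41 N reaction, so it is oversize. I lift it and locate the tray on the mat.

Emit:
drive_tool(
  deltas=[
    [[150,0,0,-0.02,0,0,0],[150,0,0,-0.05,0,0,0],[150,0,0,-0.07,0,0,0],[150,0,0,-0.07,0,0,0]],
  ],
)

```text
clock: 24.45
tcp_pos: [0.4799, -0.333, 0.173]
orientation: [-0.001, 0.629, 0.778, -0.0]
wrist_force: [0.3, -0.3, -2.2]
finger_gap: 0.0484
grip_force: 63.2
```

Run:
```python
from h import *
p,P=look('top')
X,Y,Z=P[...,0],P[...,1],P[...,2]
def rim(x,y,z):
    m=(abs(Z-z)<.006)&(np.hypot(X-x,Y-y)<.12)
    q=P[m];r=cv2.minAreaRect((q[:,:2]*1000).astype(np.float32));print(r,np.percentile(q[:,2],[10,50,90]));return r
r=rim(.494,.352,.041); rim(.639,.004,.076)
a=np.radians(r[2] if r[1][0]>r[1][1] else r[2]+90)  # direction of y
for s in(33,-33): print(s,np.array(r[0])+s*np.array([np.cos(a),np.sin(a)]))
for b in brass(p,P): 
    if 0.018<b[3]/1000<.036 and b[1]>110: print(b[0],b[2:])
c=np.array(r[0])-33*np.array([np.cos(a),np.sin(a)])
go(c[0],c[1],150,np.degrees(a))
```

```text
((494.42120361328125, 350.21722412109375), (133.0179443359375, 120.29193115234375), 67.56724548339844) [0.03734409 0.04038697 0.04262859]
((635.2365112304688, 2.21942138671875), (130.42837524414062, 120.9766845703125), 66.69392395019531) [0.07307373 0.07570053 0.07784377]
33 [507.01396577 380.72004926]
-33 [481.82844146 319.71439898]
[187.4 231.8] (array([425.7, 171.6]), np.float64(23.8), array([21. , 49.8, 70.4]), np.float64(159.5))
t 24.50 tcp [ 479.3 -332.7  171.6] yaw 102.1 gap 48.5 grip 63 fz -2.9 | shift [0.6374 0.1392 0.0228] turn [-0.2 -0.1 34.5] [-0.74  0.36 -0.04  1.18 -0.    0.62]
```

Emit:
drive_tool(
  deltas=[
    [[150,0.058,0.0127,0,0,0,3],[150,0.116,0.025,0,0,0,6],[150,0.174,0.038,0,0,0,9],[150,0.232,0.05,0,0,0,12],[150,0.29,0.063,0,0,0,15],[150,0.348,0.076,0,0,0,18],[150,0.406,0.089,0,0,0,22],[150,0.464,0.101,0,0,0,26],[150,0.522,0.114,0.01,0,0,30],[150,0.58,0.127,0.02,0,0,34.5],[150,0.6374,0.1392,0.04,0,0,34.5],[150,0.6374,0.1392,0.06,0,0,34.5]],
  ],
)

```text
clock: 26.0
tcp_pos: [0.4804, 0.3226, 0.1102]
orientation: [-0.002, 0.83, 0.558, -0.002]
wrist_force: [-0.4, -1.3, -1.6]
finger_gap: 0.0487
grip_force: 63.1
```

Run:
```python
from h import *
go(481.8,319.7,18,67.5)
```

```text
t 26.00 tcp [480.4 322.6 110.2] yaw 67.9 gap 48.7 grip 63 fz -1.6 | shift [-0.0021  0.0029  0.0922] turn [-0.3  0.   0.4] [ 0.45  0.39 -0.15  1.03  0.    2.41]
```

Emit:
drive_tool(
  deltas=[
    [[150,-0.002,0.001,0.04,0,0,0.4],[150,-0.002,0.001,0.075,0,0,0.4],[150,-0.002,0.001,0.088,0,0,0.4],[150,-0.002,0.001,0.092,0,0,0.4],[90,-0.002,0.001,0.092,0,0,0.4],[70,-0.002,0.001,0.092,0,0,0.4],[70,-0.002,0.001,0.092,0,0,0.4],[70,-0.002,0.001,0.04,0,0,0.4],[70,-0.002,0.001,-0.02,0,0,0.4],[70,-0.002,0.001,-0.02,0,0,0.4]],
  ],
)

```text
clock: 27.25
tcp_pos: [0.4865, 0.318, 0.139]
orientation: [-0.001, 0.833, 0.553, 0.005]
wrist_force: [1.1, 0.2, -0.4]
finger_gap: 0.062
grip_force: 0.0
```

Run:
```python
from h import *
go(425.7,171.7,60,69.8)
```

```text
t 27.25 tcp [486.5 318.  139. ] yaw 67.1 gap 62.0 grip 0 fz -0.4 | shift [-0.1592  0.0007  0.0776] turn [ 0.2 -0.5 -2.7] [ 0.44  0.36 -0.12  1.08  0.    2.41]
```

Emit:
drive_tool(
  deltas=[
    [[60,-0.05,0,0,0,0,-2.7],[60,-0.1,0,0.01,0,0,-2.7],[60,-0.15,0,0.05,0,0,-2.7],[60,-0.1592,0.001,0.0776,0,0,-2.7],[60,-0.1592,0.001,0.0776,0,0,-2.7],[60,-0.1592,0.001,0.0776,0,0,-2.7]],
  ],
)

```text
clock: 28.0
tcp_pos: [0.4225, 0.1699, 0.0559]
orientation: [-0.002, 0.82, 0.572, -0.0]
wrist_force: [0.2, -0.4, 0.7]
finger_gap: 0.0653
grip_force: 0.0
```

Run:
```python
from h import *
go(425.7,171.7,3,69.8)
p,P=look('side')
for b in brass(p,P): 
    if 0.018<b[3]/1000<.06 and b[1]>110: print(b[0],b[2:])
p,P=look('top')
for b in brass(p,P): 
    if 0.018<b[3]/1000<.06 and b[1]>110: print(b[0],b[2:])
```

```text
t 28.00 tcp [422.5 169.9  55.9] yaw 69.8 gap 65.3 grip 0 fz 0.7 | shift [0.0028 0.0026 0.0529] turn [-0.2 -0.1  0. ] [ 0.2   0.22 -0.54  0.81  0.    2.13]
[296.7 291.7] (array([425.1, 175.3]), np.float64(22.4), array([21.1, 46.6, 63.6]), np.float64(160.9))
[266.5 351.7] (array([477.3, 313.9]), np.float64(39.3), array([40. , 48.7, 64.2]), np.float64(149.9))
[460.7  22.4] (array([ 938.8, -476. ]), np.float64(51.4), array([ 26.6, 255. ,   7. ]), np.float64(94.3))
[186.3  38.8] (array([891.1, 178.7]), np.float64(54.4), array([59.8, 33.2, 89.4]), np.float64(70.1))
[425.5  39.9] (array([ 891.1, -379.5]), np.float64(55.2), array([56.5, 35.1, 87.1]), np.float64(109.9))
```

Thick coupling is in the tray bay at about (477,314). Grasp the last one.

Emit:
drive_tool(
  deltas=[
    [[60,0.001,0.001,0.03,0,0,0],[60,0.001,0.001,0.048,0,0,0],[60,0.001,0.001,0.053,0,0,0],[60,0.001,0.001,0.053,0,0,0],[150,0.001,0.001,0.053,0,0,0],[150,0.001,0.001,0.053,0,0,0],[150,0.001,0.001,0.053,0,0,0],[150,0.001,0.001,0.053,0,0,0],[150,0.001,0.001,0.0,0,0,0],[150,0.001,0.001,-0.05,0,0,0],[150,0.001,0.001,-0.105,0,0,0],[150,0.001,0.001,-0.105,0,0,0]],
  ],
  newtons=60,
)

```text
clock: 29.6
tcp_pos: [0.4265, 0.1705, 0.165]
orientation: [0.0, 0.82, 0.572, 0.004]
wrist_force: [1.0, 0.2, -1.0]
finger_gap: 0.0483
grip_force: 62.7
```

Run:
```python
from h import *
go(481.7,-335.2,165,102)
```

```text
t 29.60 tcp [426.5 170.5 165. ] yaw 69.8 gap 48.3 grip 63 fz -1.0 | shift [-0.4555  0.2264 -0.0017] turn [  0.3  -0.3 -32.2] [ 0.2   0.12 -0.37  1.08  0.    2.13]
```

Emit:
drive_tool(
  deltas=[
    [[150,-0.05,0.025,0,0,0,-4],[150,-0.1,0.05,0,0,0,-8],[150,-0.15,0.075,0,0,0,-12],[150,-0.2,0.1,0,0,0,-16],[150,-0.25,0.125,0,0,0,-20],[150,-0.3,0.15,0,0,0,-24],[150,-0.35,0.175,0,0,0,-28],[150,-0.4,0.2,0,0,0,-32.2],[150,-0.45,0.224,0,0,0,-32.2],[150,-0.4555,0.2264,0,0,0,-32.2],[150,-0.4555,0.2264,0,0,0,-32.2],[150,-0.4555,0.2264,0,0,0,-32.2]],
  ],
)

```text
clock: 31.1
tcp_pos: [0.4779, -0.3342, 0.1584]
orientation: [-0.003, 0.629, 0.778, -0.0]
wrist_force: [0.3, -0.5, -0.8]
finger_gap: 0.0483
grip_force: 62.6
```

Run:
```python
from h import *
go(481.7,-335.2,105,102)
p,P=look('side')
a=p[60:160,250:330]
cv2.imwrite('pics/s9.png',cv2.resize(a[...,::-1],(480,600),interpolation=cv2.INTER_CUBIC))
```

```text
t 31.10 tcp [ 477.9 -334.2  158.4] yaw 102.1 gap 48.3 grip 63 fz -0.8 | shift [-0.002   0.0037  0.0534] turn [-0.2 -0.2  0.1] [-0.75  0.36 -0.06  1.15 -0.    0.61]
```

View pics/s9.png

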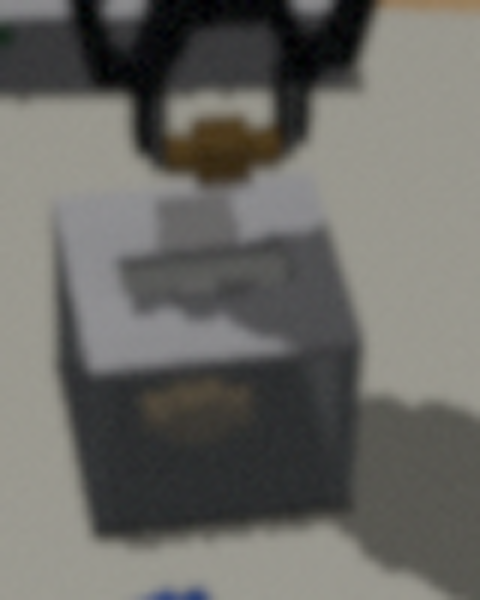

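The coupling is held level over the slot at crop (218,150). I lower it, release and retreat upward.

Emit:
drive_tool(
  deltas=[
    [[150,-0.001,0.002,0.02,0,0,0],[150,-0.001,0.002,0.04,0,0,0],[150,-0.001,0.002,0.05,0,0,0],[150,-0.001,0.002,0.053,0,0,0],[150,-0.001,0.002,0.053,0,0,0],[90,-0.001,0.002,0.053,0,0,0],[60,-0.001,0.002,0.053,0,0,0],[60,-0.001,0.002,0.053,0,0,0],[60,-0.001,0.002,0,0,0,0],[60,-0.001,0.002,-0.04,0,0,0],[60,-0.001,0.002,-0.06,0,0,0],[60,-0.001,0.002,-0.06,0,0,0]],
  ],
)

```text
clock: 32.65
tcp_pos: [0.4815, -0.3375, 0.2208]
orientation: [-0.0, 0.629, 0.777, -0.001]
wrist_force: [0.7, 0.1, -0.6]
finger_gap: 0.0651
grip_force: 0.0
```

Run:
```python
from h import *
go(481.7,-335.2,105,102)
p,P=look('top')
X,Y,Z=P[...,0],P[...,1],P[...,2]
for x,y,z in((.494,.352,.041),(.637,.003,.076)):
    q=P[(abs(Z-z)<.006)&(np.hypot(X-x,Y-y)<.12)]; print(cv2.minAreaRect((q[:,:2]*1000).astype(np.float32)))
for b in brass(p,P): 
    if 0.018<b[3]/1000<.06 and 40<b[1]<300: print(b[0],b[2:])
s,_=look('side')
a=cv2.resize(s[70:160,240:330],(400,400),interpolation=cv2.INTER_CUBIC)
b=cv2.resize(p[130:280,60:210],(400,400),interpolation=cv2.INTER_CUBIC)
c=np.hstack([a,b])
cv2.imwrite('pics/s10.png',np.clip(c[...,::-1].astype(int)*1.4,0,255).astype(np.uint8))
```

```text
t 32.65 tcp [ 481.5 -337.5  220.8] yaw 102.0 gap 65.1 grip 0 fz -0.6 | shift [0.0023 0.0007 0.1158] turn [-0.1  0.  -0. ] [-0.75  0.34  0.06  1.29 -0.    0.61]
((494.260986328125, 349.5747985839844), (132.3543243408203, 120.02477264404297), 67.5011215209961)
((635.4617919921875, 2.143890380859375), (130.11924743652344, 121.06598663330078), 67.10385131835938)
[186.   38.5] (array([891. , 178.8]), np.float64(55.7), array([32.9, 58.9,  1.2]), np.float64(69.8))
[426.8  39.1] (array([ 891.4, -380.1]), np.float64(54.9), array([58. , 33.5, 89.7]), np.float64(110.4))
[248.3 115.2] (array([694.8,  31.9]), np.float64(58.9), array([21.3, 18.7, 31.9]), np.float64(53.5))
[347.  116.6] (array([ 703.5, -202.1]), np.float64(19.4), array([22.9, 24.7, 78.6]), np.float64(-136.3))
[288.4 132.3] (array([656.2, -60.5]), np.float64(59.4), array([17.5, 17.6, 64.1]), np.float64(-178.0))
[125.6 207.6] (array([479.8, 312.9]), np.float64(40.0), array([37.8, 49.8, 39.7]), np.float64(156.0))
```

View pics/s10.png

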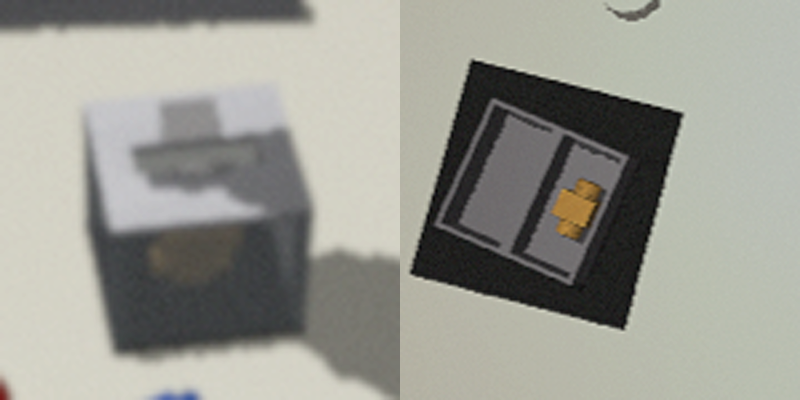

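Both thin couplings are in the catch box at crop (195,250), and the slot is clear. The thick one is in the tray at (577,208), and the tray is centred on the mat.

```bash
python3 -c "
from h import *
print(hand_in())"
```

```text
the job is handed in; nothing more can be done
None
```

The job is handed in at 33 s of the 210 s allowed, with no verdict shown: the middle tray is on the mat with the one oversize coupling, the top tray is about 4.5 mm off square on the bottom one, both thin couplings are in the catch box, and the tape, nut and funnel were not touched.

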